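Fit the slotted cross divider into a disc tray

ROBOT

A 6-joint arm with a two-finger parallel gripper is mounted at the origin on the work surface. World frame = base frame: x ahead of the robot, y to its left, z up, the work surface at z = 0. Lengths are in m, angles in rad, forces in N, time in s.
With the tool pointing down it reaches from about 0.35 to 1 m from the base axis. Payload 7.1 kg.
Tool frame: the origin (TCP) lies midway between the tips of the shut fingers; the grasp point (between the pads) lies 19 mm behind it (env.pinch_z is the distance from the TCP to the grasp point, in m); z points along the fingers, x is the direction in which the jaws open and shut, and the axes are right-handed (so a half turn about z gives the same grasp; the last joint's range is limited). The gripper opens to 85 mm and grips with 20 to 120 N. Pads are 22 mm wide; open, the fingers measure 114 mm over their backs; the gripper's body (76 mm by 85 mm) begins 54 mm behind the grasp point. The pads swing forward as they close: fully open they stand 13 mm farther back than shut.
Start: joints at [-1.228, 0.423, 1.63, -0, 1.089, -0.019], TCP at [0.221, -0.585, 0.231] pointing down, gripper open.
Joint ranges: [-3, 3], [-0.9, 2.11], [0.09, 2.58], [-1.31, 4.45], [0.11, 2.69], [-2.54, 2.54]. Speed limits (rad/s): [2.39, 2.39, 3.01, 3.14, 3.14, 3.14].

INTERFACE

Orientations are given as a rotation vector (axis times angle).
In Python, from cell import env gives the robot as it stands.
- The arm moves only by the tool arm_command, never from a script. Its argument "deltas" is a list of rows, each a list of 7 numbers: the opening, from 0 (shut) to 1 (fully open), then the shift along the tool's x, y, z in m, then the turn, a rotation vector about the tool's x, y, z in degrees. A call has 1 to 5 rows; each row shifts and turns the commanded pose from where the row before left it, along the tool's axes as they then stand; what a row does not reach is not made up. A row lasts 1/10 s, in which the tool goes at most 50 mm and 8.59 degrees, less where a joint would pass 70% of its speed; a pose out of reach is approached as far as the arm can. A call with a gripper value outside its range is refused whole. The fingers move at their own pace and stop on an object; "newtons" is the grip in N (left out, the last holds). Time passes only in rows, so rows that do not move let the fingers close. It gives the time, the measured TCP pose, the force and the opening at its end, in the units of the state.
- env.sense(): the state, without advancing time (a new reading comes with each control period).
- env.read_camera(name): name is "scene" or "top" or "wrist"; returns the picture (384x512x3 uint8, red, green, blue); there is no depth.
- env.calibration(name): a dict with "K" (3x3 intrinsics, pixels), "world_from_camera" (4x4, takes a point from camera to world coordinates). Camera axes: x right, y down, z forward; pixel columns grow to the right and rows downward; lengths in m; the calibration is good to about 2 mm. A picture is of the moment at which its call begins: read the wrist's pose just before it. calibration takes no time and is no camera call; for the wrist camera it gives the pose at the moment of the call.
- env.finish_job(): hands the job in, once; it reports no verdict.
The state is a dict: "t": time; "joint_pos": joint angles; "joint_vel": joint speeds; "tau": joint torques, N m; "eef_pos": TCP position; "tool_rot": TCP orientation; "wrist_force": force on the tool from outside, world axes, zero at the start; "ft_torque": the same for the moment, N m; "gripper_width": opening from 0.0 (shut) to 1.0 (fully open).
Only numpy, scipy, OpenCV 4.12 (cv2) and the standard library are available. Lean on these libraries where they do the work, as an engineer would, in place of code of your own. Each camera call takes 0.05 s, during which the arm holds its last target. There are 200 camera calls.

TASK

Take the green-tabbed divider out of the stand and fit it across the middle of the disc tray: lower it so that all six of its slots go down over the six lane boards at once, then press it fully home, flat on the tray floor in its end clips, and let go. The lane boards lie loose in the tray, so feel for the slots with a light touch and do not force it: the thin teeth split if they are pushed against the tray with more than about 40 N. Leave the red and yellow dividers in the stand.

Things in the scene. Friction and masses are not known exactly. Their poses are not given: they have to be found in the camera images.
- divider: plywood strip on edge, 316 long (own x), 9 thick (own y), 50 high, plus a green grip tab 46 long at mid-length, top 86 above origin (centre of underside). Six slots 8 wide and 27 deep, open below, at x = -120, -72, -24, 24, 72, 120. Same either way round. 100 to 170 g. Stands 12 above the bench in the stand.
- tray: fixed open wooden tray, outside 180 (own x) by 366 (own y) by 62 high, walls 10, green marks mid end wall. Origin: centre of underside. Inside, six lane boards along x, 6 thick, 50 high above the floor, spaced 48 along y like the divider's slots. They form one loose grid that lies anywhere up to 9 either way along y from centred, dragging at 8 N.
- tray_in (a point): centre of the tray's inner floor, 10 above its underside, axes as the tray. At x = 0 each lane board has a square notch 13 wide from its top down to 24 above the floor, where the divider's slots meet the boards. At each end wall a pair of sprung steel leaves pinches the divider's end over its last 15 of travel: pushing it down takes about 5 to 10 N until it stops dead on the floor.
- stand: fixed plywood stand, 250 (own x) by 235 (own y) by 40 high, origin centre of underside, base 12 thick. Two battens, 28 high, have three grooves 12 wide along x at y = -85, 0, 85; a divider stands on edge in each, held only by its grooves.
- divider_red: red-tabbed divider of the same outside size, with four slots, standing in the stand; origin centre of underside. It stays there.
- divider_yellow: yellow-tabbed divider of the same outside size, with three slots, standing in the stand; origin centre of underside. It stays there.

How it is judged:
By the outcome, as a careful person would: the job done as asked, in the order asked, and still so for the second after the job is handed in, with the robot touching nothing.
It also fails if it takes over 67 s, if anything falls off the work surface, if the arm or the gripper's body presses on something with over 40 N, if the wrist force passes 120 N, or if a joint passes its speed limit or range.

## Working session

There is one attempt and no reset: what is moved stays moved. The work goes in short steps, Python scripts to look and compute and a tool call to move; the robot and the scene stay as the last step left them, time stands still between calls to the robot, and variables do not carry over. Pictures are saved under pics/ and viewed, about 8 in all and at most 12, crops included, and the job is handed in when it is done.

Besides the shell and the picture viewer there is one more tool, called after ">>>" as a command line: name --pt "numbers of a row" for each row, then --argument value for the rest. arm_command: Moves the arm, as the interface text tells. Its arguments: {"type":"object","properties":{"deltas":{"type":"array"},"newtons":{"type":"number"}},"required":["deltas"]}

```bash
ls; mkdir -p pics; cat > h.py <<'E'
import numpy as np, cv2
from cell import env
def save(n,f,crop=None,s=1):
    im=env.read_camera(n)
    np.save(f'pics/{f}.npy',im)
    o=im[...,::-1]
    if crop: o=o[crop[1]:crop[3],crop[0]:crop[2]]
    cv2.imwrite(f'pics/{f}.png',cv2.resize(o,None,fx=s,fy=s,interpolation=cv2.INTER_CUBIC)); return im
def ray(c,px,z):
    K=np.array(c['K']);T=np.array(c['world_from_camera'])
    px=np.atleast_2d(np.array(px,float))
    d=np.c_[px,np.ones(len(px))]@np.linalg.inv(K).T@T[:3,:3].T
    o=T[:3,3]; return o+d*((z-o[2])/d[:,2])[:,None]
def proj(c,P):
    K=np.array(c['K']);T=np.linalg.inv(np.array(c['world_from_camera']))
    p=(np.atleast_2d(P)@T[:3,:3].T+T[:3,3])@K.T; return p[:,:2]/p[:,2:]
E
python3 - <<'E'
from h import *
a=save('top','top0');b=save('scene','sc0')
cv2.imwrite('pics/both0.png',cv2.resize(np.hstack([a,b])[...,::-1],(800,300)))
for n in('top','scene'):print(env.calibration(n))
print(env.sense())
E
```

```text
pics
{'K': array([[490.84814723,   0.        , 257.8246468 ],
       [  0.        , 490.84814723, 193.25893238],
       [  0.        ,   0.        ,   1.        ]]), 'world_from_camera': array([[-0.0115237 , -0.9949852 ,  0.09935616,  0.42439932],
       [-0.99965838,  0.01379465,  0.02219996,  0.01067608],
       [-0.02345921, -0.0990664 , -0.99480426,  1.28591072],
       [ 0.        ,  0.        ,  0.        ,  1.        ]])}
{'K': array([[499.43879992,   0.        , 258.3005609 ],
       [  0.        , 499.43879992, 196.88405184],
       [  0.        ,   0.        ,   1.        ]]), 'world_from_camera': array([[ 0.6720768 ,  0.55517684, -0.48999128,  1.19593333],
       [ 0.74047561, -0.50125839,  0.44770067, -0.61585354],
       [ 0.00294081, -0.66371582, -0.74797905,  1.09448125],
       [ 0.        ,  0.        ,  0.        ,  1.        ]])}
{'t': 0.1, 'joint_pos': array([-1.22798549e+00,  4.23831202e-01,  1.63062767e+00, -3.61041371e-06,
        1.08859820e+00, -1.90200567e-02]), 'joint_vel': array([ 0.00052984, -0.00100702, -0.00208341,  0.00026371,  0.00049162,
       -0.00167231]), 'tau': array([ 8.49132412e-04, -5.58426654e+01, -2.82444745e+01,  3.53050768e-05,
        2.97389008e-03, -2.02588529e-05]), 'eef_pos': array([ 0.22108265, -0.58404866,  0.23057619]), 'tool_rot': array([-2.58419014e+00,  1.78499492e+00,  1.86989148e-03]), 'wrist_force': array([-0.31453103,  0.66880369, -0.18434086]), 'ft_torque': array([-0.01713762,  0.03742654, -0.02165167]), 'gripper_width': 1.003521718741125}
```

View pics/top0.png

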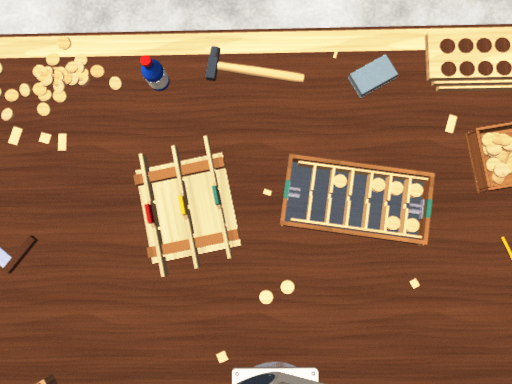

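View pics/sc0.png

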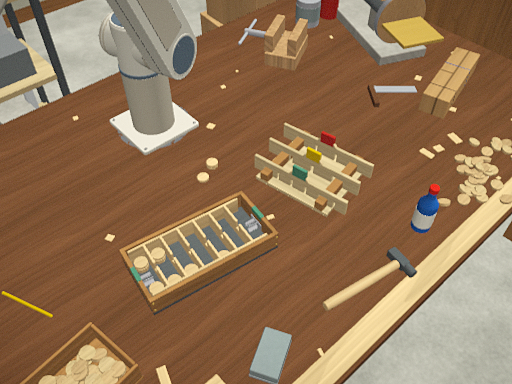

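The top view shows the stand around (187,208), with the green tab at (216,195), and the tray around (358,198), with its green marks at (287,190) and (429,208). I'll take closer crops and measure colour masks.

```bash
python3 - <<'E'
from h import *
a=np.load('pics/top0.npy')
c=cv2.resize(a[125:285,125:445][...,::-1],None,fx=2.5,fy=2.5,interpolation=cv2.INTER_CUBIC)
cv2.imwrite('pics/crop0.png',c)
C=env.calibration('top')
for n,cam in(('top',C),('scene',env.calibration('scene'))):
    im=np.load('pics/'+('top0' if n=='top' else 'sc0')+'.npy')
    hsv=cv2.cvtColor(im,cv2.COLOR_RGB2HSV)
    m=cv2.inRange(hsv,(65,90,50),(95,255,255))
    k,l,s,ce=cv2.connectedComponentsWithStats(m)
    for i in range(1,k):
        if s[i,4]>15:
            pts=np.argwhere(l==i)[:,::-1].astype(np.float32)
            r=cv2.minAreaRect(pts)
            print(n,s[i],ce[i],r,ray(cam,ce[i],.098)[0],ray(cam,ce[i],.062)[0])
E
```

```text
top [284 181   6  17  63] [286.15873016 188.82539683] ((286.0999755859375, 188.8000030517578), (3.8183767795562744, 16.263456344604492), 8.130102157592773) [ 0.55291997 -0.0318502   0.098     ] [ 0.55681482 -0.03313897  0.062     ]
top [213 186   7  18  64] [215.625  194.5625] ((215.6154022216797, 194.57691955566406), (17.846567153930664, 3.3339738845825195), 78.69007110595703) [0.54127573 0.14008374 0.098     ] [0.54481771 0.14400548 0.062     ]
top [425 200   7  17  85] [428.17647059 207.97647059] ((428.10394287109375, 207.9604034423828), (4.975186347961426, 16.418113708496094), 5.710593223571777) [ 0.50177731 -0.37232582  0.098     ] [ 0.50412228 -0.38393282  0.062     ]
scene [292 165  15  16 141] [299.23404255 172.41843972] ((298.8999938964844, 172.1999969482422), (16.099689483642578, 9.391486167907715), 26.56505012512207) [0.55211009 0.12666616 0.098     ] [0.52885061 0.15349126 0.062     ]
scene [252 207  11  12  62] [256.82258065 212.14516129] ((256.75, 212.25001525878906), (12.727920532226562, 4.949747085571289), 45.0) [ 0.57981494 -0.05787297  0.098     ] [ 0.55755636 -0.03771474  0.062     ]
scene [130 268  11  14  68] [135.27941176 274.17647059] ((135.23529052734375, 274.058837890625), (14.062884330749512, 4.801960468292236), 59.03623962402344) [ 0.52926554 -0.39613445  0.098     ] [ 0.50518075 -0.38819664  0.062     ]
```

View pics/crop0.png

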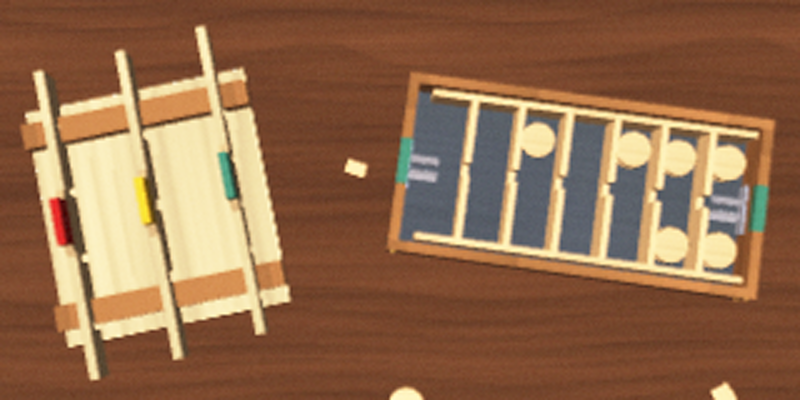

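```bash
cat >> h.py <<'E'
from scipy.spatial.transform import Rotation as Ro
def togo(p,phi):
    """tool-frame shift (mm) and turn (deg) from the measured pose to TCP p, tool down, tool x at phi deg"""
    s=env.sense();R=Ro.from_rotvec(s['tool_rot'])
    f=np.radians(phi);X=np.array([np.cos(f),np.sin(f),0]);Z=np.array([0,0,-1.])
    R2=Ro.from_matrix(np.c_[X,np.cross(Z,X),Z])
    print('t',round(s['t'],2),'pos',s['eef_pos'].round(4),'phi',np.degrees(np.arctan2(*R.as_matrix()[[1,0],0])).round(2),'tilt',R.as_matrix()[:,2].round(4),'F',s['wrist_force'].round(1),'M',s['ft_torque'].round(2),'w',round(float(s['gripper_width']),3))
    print('shift mm',(R.inv().apply(np.array(p)-s['eef_pos'])*1e3).round(1),'turn',np.degrees((R.inv()*R2).as_rotvec()).round(2))
E
python3 - <<'E'
from h import *
C=env.calibration('top')
e=ray(C,[[205.8,136.2],[229,257.8]],.062);print(e,np.linalg.norm(e[0]-e[1]),e.mean(0));d=e[0]-e[1]
a=np.degrees(np.arctan2(d[1],d[0]));print('div x angle',a)
c=ray(C,[215.6,194.6],.09)[0];print(c)
p=[c[0],c[1],.2]
for f in (a-90,a+90):togo(p,f)
print(env.sense()['joint_pos'][5])
# wrist camera relative to tool
W=np.array(env.calibration('wrist')['world_from_camera']);R=Ro.from_rotvec(env.sense()['tool_rot'])
print('cam in tool',R.inv().apply(W[:3,3]-env.sense()['eef_pos']),(R.inv().as_matrix()@W[:3,:3]).round(3),env.calibration('wrist')['K'][0])
E
```

```text
[[0.69423844 0.16859306 0.062     ]
 [0.3869487  0.11126632 0.062     ]] 0.31259132907292514 [0.54059357 0.13992969 0.062     ]
div x angle 10.567394442662055
[0.54197124 0.14101699 0.09      ]
t 0.1 pos [ 0.2211 -0.584   0.2306] phi -69.27 tilt [-5.0e-04  1.4e-03 -1.0e+00] F [-0.3  0.7 -0.2] M [-0.02  0.04 -0.02] w 1.004
shift mm [-564.5 -556.8   31.4] turn [1.000e-02 8.000e-02 1.016e+01]
t 0.1 pos [ 0.2211 -0.584   0.2306] phi -69.27 tilt [-5.0e-04  1.4e-03 -1.0e+00] F [-0.3  0.7 -0.2] M [-0.02  0.04 -0.02] w 1.004
shift mm [-564.5 -556.8   31.4] turn [-1.2000e-01  1.0000e-02 -1.6984e+02]
-0.019020056734000555
cam in tool [ 0.0004596  -0.07615423 -0.14163932] [[ 1.     0.001 -0.001]
 [-0.     0.953  0.302]
 [ 0.001 -0.302  0.953]] [309.82172408   0.         253.33533508]
```

>>> arm_command --pt "1 -0.0195 -0.03 -0.008 0 0 0" --pt "1 -0.0195 -0.03 -0.008 0 0 0" --pt "1 -0.0195 -0.03 -0.008 0 0 0" --pt "1 -0.0195 -0.03 -0.008 0 0 0" --pt "1 -0.0195 -0.03 -0.008 0 0 0"

```text
t: 0.6
eef_pos: [0.3275, -0.4388, 0.2712]
tool_rot: [-2.584, 1.786, 0.001]
wrist_force: [-0.4, 0.1, -0.0]
gripper_width: 0.998
```

>>> arm_command --pt "1 -0.0195 -0.03 -0.008 0 0 0" --pt "1 -0.0195 -0.03 -0.008 0 0 0" --pt "1 -0.0195 -0.03 -0.008 0 0 0" --pt "1 -0.0195 -0.03 -0.008 0 0 0" --pt "1 -0.0195 -0.03 -0.008 0 0 0"

```text
t: 1.1
eef_pos: [0.4333, -0.2945, 0.3114]
tool_rot: [2.585, -1.786, -0.001]
wrist_force: [0.3, -0.1, 0.1]
gripper_width: 0.996
```

>>> arm_command --pt "1 -0.0195 -0.03 -0.008 0 0 0" --pt "1 -0.0195 -0.03 -0.008 0 0 0" --pt "1 -0.0195 -0.03 -0.008 0 0 0" --pt "1 -0.0195 -0.03 -0.008 0 0 0" --pt "1 -0.0195 -0.03 -0.008 0 0 0"

```text
t: 1.6
eef_pos: [0.539, -0.1503, 0.3514]
tool_rot: [2.585, -1.785, -0.001]
wrist_force: [0.0, -1.0, -0.2]
gripper_width: 1.001
```

>>> arm_command --pt "1 0 0 0 0 0 -7.6" --pt "1 0 0 0 0 0 -7.6" --pt "1 0 0 0 0 0 -7.6" --pt "1 0 0 0 0 0 -7.6"

```text
t: 2.0
eef_pos: [0.5384, -0.1514, 0.3509]
tool_rot: [2.966, -1.037, -0.001]
wrist_force: [-0.8, 0.5, -0.0]
gripper_width: 0.996
```

>>> arm_command --pt "1 0 0 0 0 0 -7.6" --pt "1 0 0 0 0 0 -7.6" --pt "1 0 0 0 0 0 -7.6" --pt "1 0 0 0 0 0 -7.6" --pt "1 0 0 0 0 0 0"

```text
t: 2.5
eef_pos: [0.5383, -0.1516, 0.3509]
tool_rot: [-3.133, 0.23, 0.001]
wrist_force: [0.1, -0.2, -0.1]
gripper_width: 0.997
```

```bash
python3 - <<'E'
from h import *
togo([.54,-.15,.35],-8.6)
import pickle
pickle.dump(env.calibration('wrist'),open('w1.pkl','wb'))
a=save('wrist','w1',s=1.5)
E
```

```text
t 2.5 pos [ 0.5383 -0.1516  0.3509] phi -8.41 tilt [-8.e-04  2.e-04 -1.e+00] F [ 0.1 -0.2 -0.1] M [-0.02 -0.01 -0.01] w 0.997
shift mm [ 1.4 -1.8  0.9] turn [-0.01  0.05  0.19]
```

View pics/w1.png

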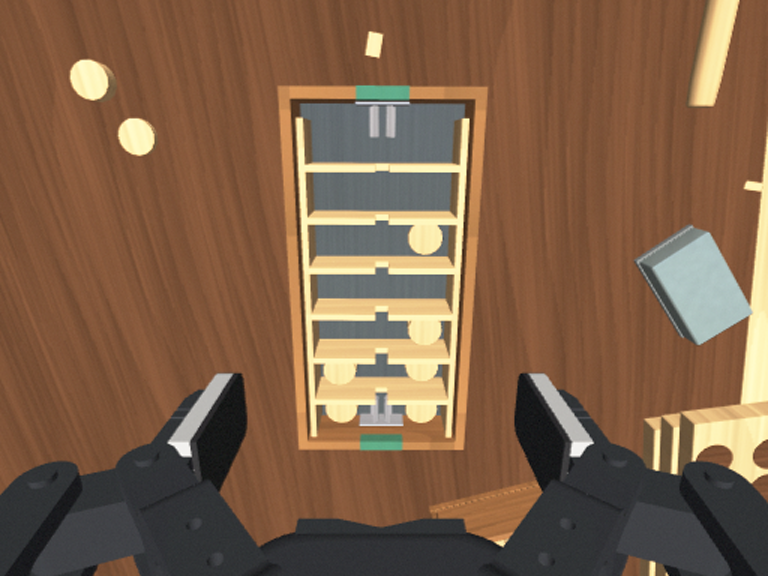

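The wrist view shows the whole tray. Its green marks are at (382,94) and (381,442), the board tops run across at rows of about 167 to 395, and the notches are near column 381. I'll measure these at sub-pixel precision.

```bash
cat > tray.py <<'E'
from h import *
import sys,pickle
def tray(name,guess_c=(.531,-.211),ang=-8.5):
    a=np.load(f'pics/{name}.npy');C=pickle.load(open(f'{name}.pkl','rb'))
    hsv=cv2.cvtColor(a,cv2.COLOR_RGB2HSV)
    m=cv2.inRange(hsv,(65,90,50),(95,255,255))
    k,l,s,ce=cv2.connectedComponentsWithStats(m);ms=[]
    for i in range(1,k):
        if s[i,4]>40:
            p=ray(C,ce[i],.062)[0]; print('mark',s[i],p.round(4)); ms.append(p[:2])
    ms=sorted(ms,key=lambda p:-p[1])
    return a,C,ms
if __name__=='__main__':
    a,C,ms=tray(sys.argv[1])
    c=(ms[0]+ms[1])/2; d=ms[0]-ms[1]; L=np.linalg.norm(d);Y=d/L;X=np.array([Y[1],-Y[0]])
    print('centre',c.round(4),'len',L.round(4),'x angle',np.degrees(np.arctan2(X[1],X[0])).round(2))
    # rectified top plane z=.060, 0.5mm/px : columns tray x -95..95, rows tray y +190..-190
    xs=np.arange(-.1,.1,.0005);ys=np.arange(.19,-.19,-.0005)
    for z,n in((.060,'r'),):
        g=np.array([[*(c+x*X+y*Y),z] for y in ys for x in xs]);q=proj(C,g).astype(np.float32).reshape(len(ys),len(xs),2)
        r=cv2.remap(a,q[...,0],q[...,1],cv2.INTER_CUBIC)
        cv2.imwrite(f'pics/{sys.argv[1]}_{n}.png',r[...,::-1])
        np.save('pics/rect.npy',r)
    f=r.astype(float)
    for lo,hi in((-.06,-.045),(-.04,-.02),(.02,.04),(.045,.06)):
        i,j=[int((v+.1)/.0005) for v in(lo,hi)]
        p=f[:,i:j].mean(1);b=p[:,2] # blue: light top high
        t=[]
        for k in range(6):
            pass
        mk=(b>125).astype(np.uint8)
        e=np.flatnonzero(np.diff(mk));print((lo,hi),[(round(ys[u+1]*1e3,1),round(ys[v+1]*1e3,1)) for u,v in zip(e[::2],e[1::2])])
E
python3 tray.py w1
```

```text
mark [238  57  34  10 318] [ 0.5551 -0.0361  0.062 ]
mark [241 290  27  10 261] [ 0.5035 -0.3824  0.062 ]
centre [ 0.5293 -0.2093] len 0.3501 x angle -8.49
(-0.06, -0.045) [(np.float64(117.0), np.float64(108.5)), (np.float64(74.5), np.float64(61.0)), (np.float64(31.0), np.float64(12.5)), (np.float64(-11.5), np.float64(-35.0)), (np.float64(-54.5), np.float64(-147.0))]
(-0.04, -0.02) [(np.float64(117.0), np.float64(108.5)), (np.float64(74.0), np.float64(61.0)), (np.float64(31.0), np.float64(12.5)), (np.float64(-11.5), np.float64(-35.5)), (np.float64(-54.5), np.float64(-148.0))]
(0.02, 0.04) [(np.float64(117.0), np.float64(108.5)), (np.float64(74.0), np.float64(34.5)), (np.float64(31.0), np.float64(12.5)), (np.float64(-12.0), np.float64(-148.0))]
(0.045, 0.06) [(np.float64(117.0), np.float64(108.5)), (np.float64(74.0), np.float64(35.0)), (np.float64(31.0), np.float64(13.0)), (np.float64(-12.0), np.float64(-148.5))]
```

View pics/w1_r.png

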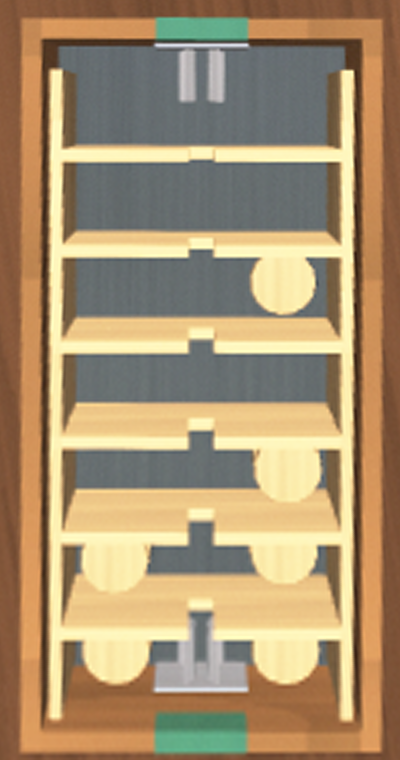

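The rectified view is clean. The outer walls span rows 17–753 and columns 21–383, the board tops sit at 48 mm spacing, and the grid is about 6 mm towards -y from the tray centre. Next I'll go to the divider.

```bash
python3 - <<'E'
from h import *
togo([.54,.135,.22],-79.4)
E
```

```text
t 2.55 pos [ 0.5384 -0.1516  0.351 ] phi -8.63 tilt [-7.e-04  2.e-04 -1.e+00] F [ 0.4 -0.1  0.4] M [ 0.05  0.   -0.05] w 1.002
shift mm [ -41.3 -283.6  131. ] turn [2.000e-02 4.000e-02 7.077e+01]
```

>>> arm_command --pt "1 -0.0052 -0.0354 0.0164 0 0 0" --pt "1 -0.0052 -0.0354 0.0164 0 0 0" --pt "1 -0.0052 -0.0354 0.0164 0 0 0" --pt "1 -0.0052 -0.0354 0.0164 0 0 0"

```text
t: 2.95
eef_pos: [0.5386, -0.0074, 0.2851]
tool_rot: [-3.132, 0.239, -0.0]
wrist_force: [0.5, 0.4, 0.3]
gripper_width: 0.999
```

>>> arm_command --pt "1 -0.0052 -0.0354 0.0164 0 0 0" --pt "1 -0.0052 -0.0354 0.0164 0 0 0" --pt "1 -0.0052 -0.0354 0.0164 0 0 0" --pt "1 -0.0052 -0.0354 0.0164 0 0 0"

```text
t: 3.35
eef_pos: [0.5389, 0.136, 0.2195]
tool_rot: [3.133, -0.238, 0.0]
wrist_force: [0.3, 0.0, 0.3]
gripper_width: 1.002
```

>>> arm_command --pt "1 0 0 0 0 0 7.8" --pt "1 0 0 0 0 0 7.8" --pt "1 0 0 0 0 0 7.8" --pt "1 0 0 0 0 0 7.8" --pt "1 0 0 0 0 0 7.8"

```text
t: 3.85
eef_pos: [0.539, 0.1346, 0.2199]
tool_rot: [2.87, -1.278, -0.0]
wrist_force: [-0.9, -0.8, -0.0]
gripper_width: 0.998
```

>>> arm_command --pt "1 0 0 0 0 0 7.8" --pt "1 0 0 0 0 0 7.8" --pt "1 0 0 0 0 0 7.8" --pt "1 0 0 0 0 0 7.8" --pt "1 0 0 0 0 0 0"

```text
t: 4.35
eef_pos: [0.539, 0.1345, 0.22]
tool_rot: [2.425, -1.996, -0.0]
wrist_force: [-0.1, -0.3, -0.2]
gripper_width: 1.003
```

```bash
python3 - <<'E'
from h import *
togo([.54,.135,.22],-79.4)
import pickle
C=env.calibration('wrist');pickle.dump(C,open('w2.pkl','wb'))
a=save('wrist','w2',s=1.5)
hsv=cv2.cvtColor(a,cv2.COLOR_RGB2HSV)
m=cv2.inRange(hsv,(65,90,50),(95,255,255))
k,l,s,ce=cv2.connectedComponentsWithStats(m)
for i in range(1,k):
    if s[i,4]>40: print(s[i],ce[i],cv2.minAreaRect(np.argwhere(l==i)[:,::-1].astype(np.float32)),ray(C,ce[i],.098)[0])
E
```

```text
t 4.35 pos [0.539  0.1345 0.22  ] phi -78.91 tilt [-3.e-04 -1.e-04 -1.e+00] F [-0.1 -0.3 -0.2] M [-0.04  0.04  0.02] w 1.003
shift mm [-0.3 -1.  -0. ] turn [ 0.02 -0.    0.49]
[243 152  10  54 476] [247.48109244 178.1512605 ] ((247.5, 178.5), (53.0, 9.0), 90.0) [0.5439438  0.14038588 0.098     ]
[401 165  36  46 771] [418.05577173 187.70168612] ((418.0550231933594, 187.6834716796875), (17.13532257080078, 46.3940544128418), 28.300758361816406) [ 0.56452798 -0.00982455  0.098     ]
```

View pics/w2.png

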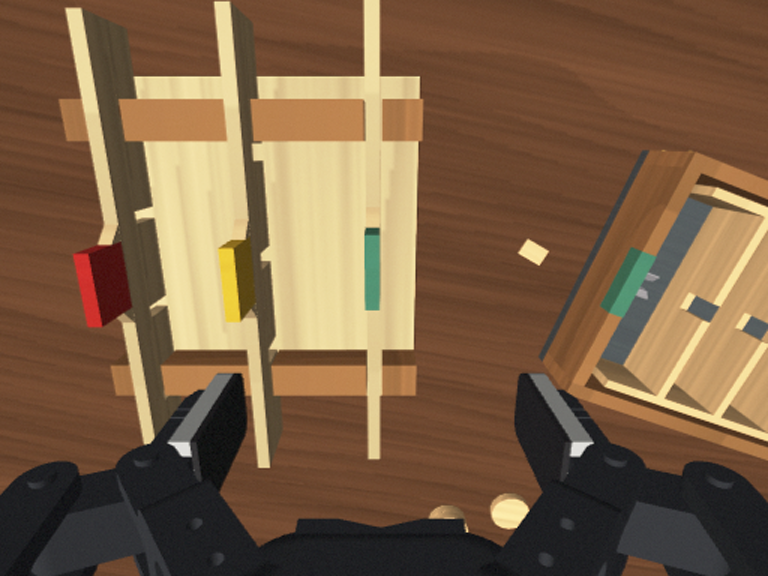

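The divider's top edge runs from (371.5,2) to (374,458), and the top face of the green tab covers roughly (365–380, 236–309). The fingers straddle it slightly to the right.

```bash
python3 - <<'E'
from h import *
import pickle
C=pickle.load(open('w2.pkl','rb'));a=np.load('pics/w2.npy').astype(float)
hs=cv2.cvtColor(a.astype(np.uint8),cv2.COLOR_RGB2HSV)
P=[]
for r in list(range(4,48,4))+list(range(264,303,4)):
    m=(a[r,235:262,2]>115)
    j=np.flatnonzero(m)
    if 0<len(j)<16: P.append(((235+j.min()+j.max())/2,r,len(j)))
P=np.array(P);print(P[:,2])
w=ray(C,P[:,:2],.062)[:,:2]
v=cv2.fitLine(w.astype(np.float32),cv2.DIST_HUBER,0,1e-4,1e-5).ravel();print('angle',np.degrees(np.arctan2(v[1],v[0])),v)
t=ray(C,np.array([[365,236],[379.5,236],[380,309],[365,309]])/1.5,.098);print(t.round(4),t.mean(0).round(4))
e=ray(C,np.array([374,458])/1.5,.062);print('near end',e, 'tab to near end',np.linalg.norm(e[0,:2]-t.mean(0)[:2]))
ang=np.degrees(np.arctan2(v[1],v[0])); ang=ang if abs(ang)<90 else ang-180
tc=t.mean(0)[:2];n=np.array([-v[1],v[0]]);print('tab off line',(tc-v[2:])@n)
togo([*tc,.064],ang-90)
E
```

```text
[10. 10. 10. 10. 10. 10. 10. 10. 10. 10. 10.  8.  8.  8.  8.  7.  7.  7.
  7.  7.  7.]
angle 4.578097 [0.9968095  0.07981787 0.5474809  0.25659928]
[[0.5615 0.1474 0.098 ]
 [0.5631 0.1392 0.098 ]
 [0.5194 0.1303 0.098 ]
 [0.5176 0.1392 0.098 ]] [0.5404 0.139  0.098 ]
near end [[0.38662093 0.1089847  0.062     ]] tab to near end 0.15666760648472863
tab off line -0.1166423674066986
t 4.4 pos [0.5391 0.1345 0.22  ] phi -78.65 tilt [-2.e-04 -0.e+00 -1.e+00] F [-0.6 -0.4 -0.3] M [-0.03  0.01  0.05] w 0.999
shift mm [ -4.1  -2.2 156. ] turn [ 0.01 -0.    6.77]
```

```bash
python3 - <<'E'
from h import *
import pickle
C=pickle.load(open('w2.pkl','rb'));a=np.load('pics/w2.npy').astype(float)
P=[]
for r in list(range(4,48,4))+list(range(264,303,4)):
    j=np.flatnonzero(a[r,235:262,2]>115)
    if 0<len(j)<16: P.append(((235+j.min()+j.max())/2,r))
P=np.array(P);w=ray(C,P,.062)
k=np.polyfit(w[:,0],w[:,1],1);ang=np.degrees(np.arctan(k[0]));print(ang,(w[:,1]-np.polyval(k,w[:,0])).round(4))
print('line y at .5404',np.polyval(k,.5404))
togo([.5404,.1389,.064],ang-90)
E
```

```text
4.560201837167035 [-0.0001 -0.0001 -0.0001 -0.     -0.     -0.      0.      0.      0.
  0.0001  0.0001  0.0002  0.0003  0.0003  0.0003 -0.0002 -0.0002 -0.0002
 -0.0002 -0.0001 -0.0001]
line y at .5404 0.2560729296967786
t 4.4 pos [0.5391 0.1345 0.22  ] phi -78.65 tilt [-2.e-04 -0.e+00 -1.e+00] F [-0.6 -0.4 -0.3] M [-0.03  0.01  0.05] w 0.999
shift mm [ -4.   -2.2 156. ] turn [ 0.01 -0.    6.79]
```

```bash
python3 - <<'E'
from h import *
import pickle
C=pickle.load(open('w2.pkl','rb'));a=np.load('pics/w2.npy').astype(float)
P=[]
for r in list(range(4,48,4))+list(range(264,303,4)):
    j=np.flatnonzero(a[r,235:262,2]>115)
    if 0<len(j)<16: P.append((235+(j.min()+j.max())/2,r))
P=np.array(P);w=ray(C,P,.062)
k=np.polyfit(w[:,0],w[:,1],1);ang=np.degrees(np.arctan(k[0]));print(ang,(w[:,1]-np.polyval(k,w[:,0])).round(4))
print('line y at .5404',np.polyval(k,.5404))
togo([.5404,.1389,.064],ang-90)
E
```

```text
11.10139766138497 [-0.0001 -0.0001 -0.0001 -0.     -0.     -0.      0.      0.      0.
  0.0001  0.0001  0.0002  0.0003  0.0003  0.0003 -0.0002 -0.0002 -0.0002
 -0.0002 -0.0001 -0.0001]
line y at .5404 0.13963322766271635
t 4.4 pos [0.5391 0.1345 0.22  ] phi -78.65 tilt [-2.e-04 -0.e+00 -1.e+00] F [-0.6 -0.4 -0.3] M [-0.03  0.01  0.05] w 0.999
shift mm [ -4.   -2.2 156. ] turn [0.01 0.   0.25]
```

>>> arm_command --pt "1 -0.0043 -0.0022 0.026 0 0 0.2" --pt "1 0 0 0.03 0 0 0" --pt "1 0 0 0.03 0 0 0" --pt "1 0 0 0.03 0 0 0" --pt "1 0 0 0.025 0 0 0"

```text
t: 4.9
eef_pos: [0.54, 0.1391, 0.0776]
tool_rot: [2.428, -1.992, -0.001]
wrist_force: [-0.2, -0.1, -0.2]
gripper_width: 1.002
```

>>> arm_command --pt "1 0 0 0.015 0 0 0" --pt "1 0 0 0 0 0 0" --pt "1 0 0 0 0 0 0"

```text
t: 5.2
eef_pos: [0.5409, 0.1393, 0.0646]
tool_rot: [-2.427, 1.995, -0.0]
wrist_force: [0.3, 0.7, 0.7]
gripper_width: 1.0
```

>>> arm_command --pt "0 0 0 0 0 0 0" --pt "0 0 0 0 0 0 0" --pt "0 0 0 0 0 0 0" --pt "0 0 0 0 0 0 0" --pt "0 0 0 0 0 0 0" --newtons 60

```text
t: 5.7
eef_pos: [0.5406, 0.1393, 0.0644]
tool_rot: [-2.426, 1.995, -0.0]
wrist_force: [-0.3, -0.2, 0.7]
gripper_width: 0.142
```

>>> arm_command --pt "0 0 0 0 0 0 0" --pt "0 0 0 0 0 0 0" --pt "0 0 0 0 0 0 0" --pt "0 0 0 0 0 0 0"

```text
t: 6.1
eef_pos: [0.5407, 0.1393, 0.0645]
tool_rot: [-2.426, 1.995, -0.0]
wrist_force: [-0.5, -0.5, 5.5]
gripper_width: 0.091
```

>>> arm_command --pt "0 0 0 -0.005 0 0 0" --pt "0 0 0 -0.01 0 0 0" --pt "0 0 0 -0.02 0 0 0" --pt "0 0 0 -0.03 0 0 0" --pt "0 0 0 -0.03 0 0 0"

```text
t: 6.6
eef_pos: [0.54, 0.1391, 0.1602]
tool_rot: [2.426, -1.995, -0.001]
wrist_force: [0.9, 0.8, -1.8]
gripper_width: 0.096
```

>>> arm_command --pt "0 0 0 -0.03 0 0 0" --pt "0 0 0 -0.03 0 0 0" --pt "0 0 0 -0.03 0 0 0" --pt "0 0 0 0 0 0 0" --pt "0 0 0 0 0 0 0"

```text
t: 7.1
eef_pos: [0.5404, 0.1392, 0.2497]
tool_rot: [-2.426, 1.995, -0.001]
wrist_force: [-0.4, 0.3, -0.9]
gripper_width: 0.096
```

```bash
python3 - <<'E'
from h import *
import pickle
C=env.calibration('wrist');pickle.dump(C,open('w3.pkl','wb'))
a=save('wrist','w3',s=1.5)
togo([.5289,-.2176,.24],-8.5)
E
```

```text
t 7.15 pos [0.5397 0.139  0.2485] phi -78.87 tilt [-1.1e-03 -3.0e-04 -1.0e+00] F [-0.5  0.3 -1.9] M [ 0.05 -0.01  0.02] w 0.091
shift mm [347.8  79.4   8.6] turn [ 6.000e-02  3.000e-02 -7.037e+01]
```

View pics/w3.png

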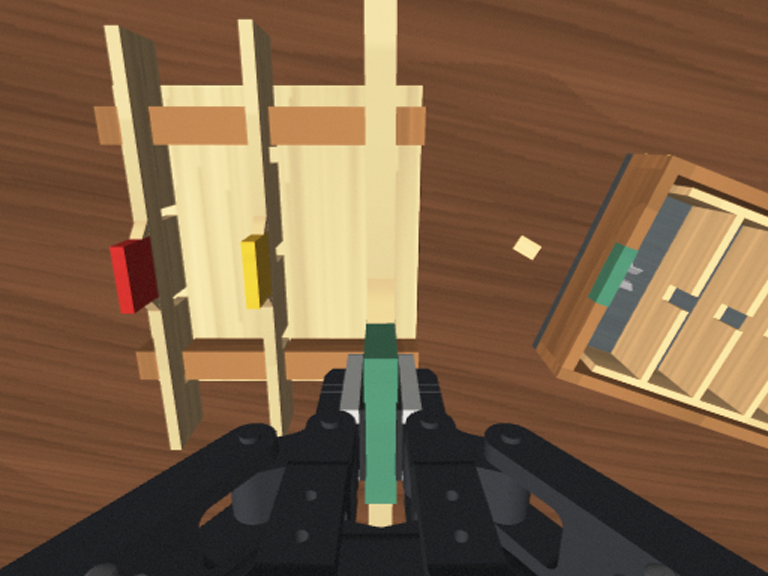

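The divider is lifted and held straight. Its strip is at cols 365–397, the tab's top face is at rows 357–505, and red and yellow are undisturbed. I'll compute the in-hand offset.

```bash
python3 - <<'E'
from h import *
import pickle
C=pickle.load(open('w3.pkl','rb'));a=np.load('pics/w3.npy')
s=env.sense();R=Ro.from_rotvec(s['tool_rot']);t=s['eef_pos']
def tool(px,z): return R.inv().apply(ray(C,px,t[2]+z)-t)*1e3
m=cv2.inRange(cv2.cvtColor(a,cv2.COLOR_RGB2HSV),(65,90,50),(95,255,255)).astype(bool)
for r in (245,260,280,300,320): 
    j=np.flatnonzero(m[r,220:290])+220; print(r,j.min(),j.max(),tool([[j.min()-.0,r],[j.max()+1,r]],.0335)[:,0].round(1))
g=a[225:345,253].astype(int);v=np.flatnonzero(m[200:345,253])+200;print('rows',v.min(),v.max());print(a[232:244,253,1])
print(tool([[253.5,357/1.5],[253.5,505/1.5]],.0335).round(1))
P=[]
for r in (5,20,35,50,150,170,190):
    row=a[r,230:280,2].astype(int);d=np.diff(row);l=230+np.argmax(d[:18])+1;rr=230+25+np.argmin(d[25:])+1
    q=tool([[l,r],[rr,r]],-.0025);P.append((q[:,1].mean(),q[:,0].mean()));print(r,l,rr,q[:,0].round(1),q[:,1].round(0))
P=np.array(P);print(np.polyfit(P[:4,0],P[:4,1],1))
E
```

```text
245 242 264 [-3.9  5.1]
260 242 264 [-4.   5.1]
280 244 263 [-3.3  4.8]
300 244 263 [-3.4  4.9]
320 244 263 [-3.5  5. ]
rows 216 334
[ 84  83  84  82  82  84  87 139 157 156 157 157]
[[  0.6 -23.7 -33.5]
 [  0.6  23.4 -33.5]]
5 243 265 [-3.8  5.3] [-112. -112.]
20 243 265 [-3.9  5.3] [-107. -107.]
35 243 264 [-3.9  5. ] [-101. -101.]
50 243 264 [-4.  5.] [-95. -95.]
150 241 279 [-5.4 12.5] [-52. -52.]
170 240 279 [-6.  12.8] [-42. -42.]
190 236 278 [-8.1 12.6] [-32. -32.]
[-0.01417117 -0.86187032]
```

>>> arm_command --pt "0 0.0348 0.0079 0 0 0 0" --pt "0 0.0348 0.0079 0 0 0 0" --pt "0 0.0348 0.0079 0 0 0 0" --pt "0 0.0348 0.0079 0 0 0 0" --pt "0 0.0348 0.0079 0 0 0 0"

```text
t: 7.65
eef_pos: [0.5339, -0.0404, 0.2472]
tool_rot: [2.425, -1.994, -0.005]
wrist_force: [-0.2, 0.8, -1.6]
gripper_width: 0.1
```

>>> arm_command --pt "0 0.0348 0.0079 0 0 0 0" --pt "0 0.0348 0.0079 0 0 0 0" --pt "0 0.0348 0.0079 0 0 0 0" --pt "0 0.0348 0.0079 0 0 0 0" --pt "0 0.0348 0.0079 0 0 0 0"

```text
t: 8.15
eef_pos: [0.5288, -0.2185, 0.2471]
tool_rot: [2.426, -1.995, -0.006]
wrist_force: [0.5, 1.0, -1.5]
gripper_width: 0.092
```

>>> arm_command --pt "0 0 0 0 0 0 -7.8" --pt "0 0 0 0 0 0 -7.8" --pt "0 0 0 0 0 0 -7.8" --pt "0 0 0 0 0 0 -7.8" --pt "0 0 0 0 0 0 -7.8"

```text
t: 8.65
eef_pos: [0.5289, -0.2171, 0.247]
tool_rot: [-2.956, 1.063, 0.006]
wrist_force: [-0.2, -1.0, -0.9]
gripper_width: 0.1
```

>>> arm_command --pt "0 0 0 0 0 0 -7.8" --pt "0 0 0 0 0 0 -7.8" --pt "0 0 0 0 0 0 -7.8" --pt "0 0 0 0 0 0 -7.8" --pt "0 0 0 0 0 0 0"

```text
t: 9.15
eef_pos: [0.5291, -0.2171, 0.2472]
tool_rot: [-3.132, 0.236, 0.005]
wrist_force: [0.1, 0.8, -1.5]
gripper_width: 0.095
```

```bash
python3 - <<'E'
from h import *
togo([.5289,-.2176,.16],-8.5)
E
```

```text
t 9.15 pos [ 0.5291 -0.2171  0.2472] phi -8.6 tilt [-0.0033  0.0014 -1.    ] F [ 0.1  0.8 -1.5] M [ 0.03  0.02 -0.01] w 0.095
shift mm [ 0.2  0.6 87.2] turn [-0.05  0.2  -0.1 ]
```

>>> arm_command --pt "0 0 0.0006 0.017 0 0.2 0" --pt "0 0 0 0.03 0 0 0" --pt "0 0 0 0.03 0 0 0" --pt "0 0 0 0.01 0 0 0" --pt "0 0 0 0 0 0 0"

```text
t: 9.65
eef_pos: [0.5289, -0.2175, 0.16]
tool_rot: [-3.131, 0.241, 0.002]
wrist_force: [0.2, 0.0, -1.2]
gripper_width: 0.093
```

```bash
python3 - <<'E'
from h import *
togo([.5289,-.2176,.16],-8.5)
import pickle
C=env.calibration('wrist');pickle.dump(C,open('w4.pkl','wb'))
a=save('wrist','w4',s=1.5)
E
```

```text
t 9.65 pos [ 0.5289 -0.2175  0.16  ] phi -8.79 tilt [-9.0e-04  1.4e-03 -1.0e+00] F [ 0.2  0.  -1.2] M [-0.01  0.03  0.  ] w 0.093
shift mm [0.1 0.1 0. ] turn [-0.07  0.06 -0.29]
```

View pics/w4.png

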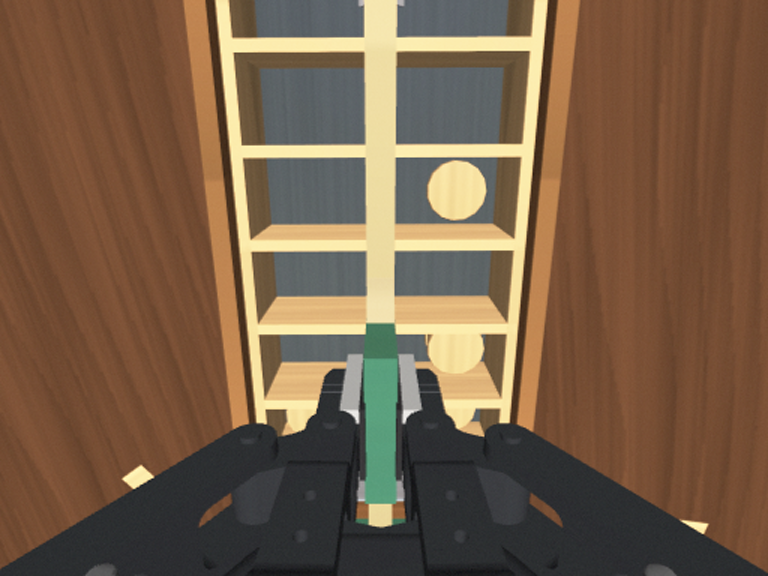

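From the hover, five board tops are visible, centred at rows of about 45, 151, 245, 329 and 404. The side walls and the strip line up vertically. I'll measure these in tool axes.

```bash
cat > boards.py <<'E'
from h import *
import pickle,sys
n=sys.argv[1];C=pickle.load(open(n+'.pkl','rb'));a=np.load(f'pics/{n}.npy')
s=env.sense();R=Ro.from_rotvec(s['tool_rot']);t=s['eef_pos']
xs=np.arange(-.1,.1,.0005);ys=np.arange(-.16,.16,.0005)
def rect(z):
    g=np.array([[x,y,0] for y in ys for x in xs]);w=R.apply(g);w[:,:2]+=t[:2];w[:,2]=z
    q=proj(C,w).astype(np.float32).reshape(len(ys),len(xs),2)
    return cv2.remap(a,q[...,0],q[...,1],cv2.INTER_CUBIC)
r=rect(.06);cv2.imwrite(f'pics/{n}_r.png',r[...,::-1])
b=cv2.cvtColor(r,cv2.COLOR_RGB2GRAY).astype(float)
for lo,hi in((-.055,-.04),(-.035,-.02),(.02,.035),(.04,.055)):
    i,j=[int((v+.1)/.0005) for v in(lo,hi)]
    p=np.diff(b[:,i:j].mean(1))
    up=[(ys[k]*1e3+.5).round(1) for k in range(2,len(p)-2) if p[k]>8 and p[k]==p[k-2:k+3].max()]
    dn=[(ys[k]*1e3+.5).round(1) for k in range(2,len(p)-2) if p[k]<-8 and p[k]==p[k-2:k+3].min()]
    print(lo,'up',*up,'| down',*dn)
for y in(-.13,-.075,-.03,.01):
    k=int((y+.16)/.0005);p=b[k-6:k+6].mean(0);d=np.diff(p)
    print('y',y,[(round(xs[q]*1e3+.5,1),int(d[q])) for q in range(1,len(d)-1) if abs(d[q])>7 and abs(d[q])==abs(d[max(0,q-2):q+3]).max()])
E
python3 boards.py w4
```

```text
-0.055 up -138.5 -123.5 -75.0 -35.5 -27.5 -20.0 4.0 20.0 43.5 68.5 | down -117.0 -69.5 -21.0 5.0 26.5 78.0 89.5
-0.035 up -138.5 -123.5 -75.5 -36.0 -27.5 4.0 20.0 27.5 43.5 57.5 62.5 | down -117.0 -69.5 -21.5 5.0 26.5 47.5 58.5 63.5 76.0
0.02 up -138.5 -123.5 -110.5 -76.0 -68.5 -67.0 -36.0 -27.5 3.5 20.0 43.0 57.5 62.5 | down -117.5 -69.5 -39.0 -22.0 26.5 48.0 58.5 63.5 75.5
0.04 up -138.5 -123.5 -110.5 -76.0 -68.5 -67.0 -36.0 -28.0 3.5 20.0 67.5 | down -117.5 -69.5 -39.0 -22.0 90.5
y -0.13 [(np.float64(-92.0), 23), (np.float64(-82.0), -39), (np.float64(-77.5), 72), (np.float64(-71.0), -78), (np.float64(-9.5), 66), (np.float64(6.0), -64), (np.float64(56.5), -7), (np.float64(68.5), 57), (np.float64(74.5), -95), (np.float64(79.0), 38), (np.float64(89.0), -24)]
y -0.075 [(np.float64(-91.5), 19), (np.float64(-81.5), -41), (np.float64(-77.0), 74), (np.float64(-71.0), -35), (np.float64(-9.5), 15), (np.float64(6.0), -23), (np.float64(68.5), 19), (np.float64(74.5), -75), (np.float64(79.0), 31), (np.float64(89.5), -19)]
y -0.03 [(np.float64(-91.5), 22), (np.float64(-81.5), -39), (np.float64(-77.0), 66), (np.float64(-70.5), -52), (np.float64(-65.0), 7), (np.float64(-9.5), 10), (np.float64(5.5), -10), (np.float64(68.5), 38), (np.float64(75.0), -86), (np.float64(79.5), 35), (np.float64(89.5), -23)]
y 0.01 [(np.float64(-91.0), 23), (np.float64(-81.0), -40), (np.float64(-76.5), 60), (np.float64(-70.5), -68), (np.float64(-63.5), 14), (np.float64(-9.5), 12), (np.float64(6.0), -15), (np.float64(62.5), -14), (np.float64(69.0), 47), (np.float64(75.0), -75), (np.float64(79.5), 32), (np.float64(89.5), -22)]
```

View pics/w4_r.png

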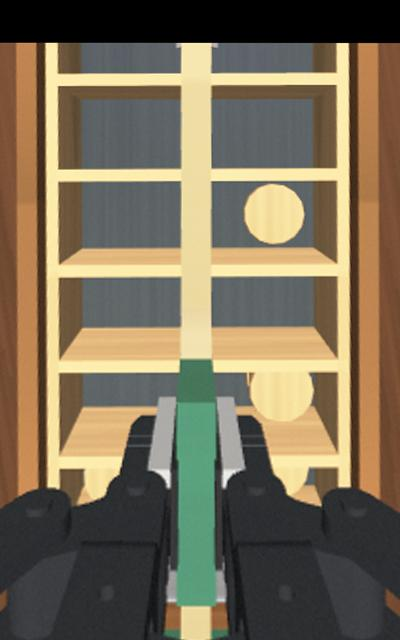

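```bash
python3 - <<'E'
from h import *
import pickle
for n in('w1','w2','w3','w4'):
    W=pickle.load(open(n+'.pkl','rb'))['world_from_camera'];X=W[:3,0];print(n,'cam x tilt deg',np.degrees(X[2]).round(3),'pitch',np.degrees(np.arcsin(-W[2,2])).round(3),'yaw',np.degrees(np.arctan2(X[1],X[0])).round(3),W[:3,3].round(5))
s=env.sense();W=np.array(env.calibration('wrist')['world_from_camera']);R=Ro.from_rotvec(s['tool_rot'])
print('cam in tool now',R.inv().apply(W[:3,3]-s['eef_pos']),Ro.from_matrix(R.inv().as_matrix()@W[:3,:3]).as_rotvec(degrees=True))
print('now cam x tilt',np.degrees(W[2,0]),'pitch',np.degrees(np.arcsin(-W[2,2])),np.degrees(np.arctan2(W[1,0],W[0,0])),W[:3,3])
togo([.5289,-.2176,.16],-8.5)
E
```

```text
w1 cam x tilt deg -0.091 pitch 72.504 yaw -8.387 [ 0.54897 -0.07609  0.49254]
w2 cam x tilt deg -0.06 pitch 72.409 yaw -78.899 [0.61405 0.14861 0.36158]
w3 cam x tilt deg -0.06 pitch 72.493 yaw -78.853 [0.61514 0.15325 0.39138]
w4 cam x tilt deg -0.108 pitch 72.567 yaw -8.772 [ 0.54001 -0.14224  0.30172]
cam in tool now [-0.00061414 -0.07626005 -0.14161169] [-17.50204281  -0.04091149  -0.02139634]
now cam x tilt 0.054100482229943576 pitch 72.52419484952038 -8.74398406001671 [ 0.54069387 -0.14254274  0.30322641]
t 9.7 pos [ 0.5299 -0.218   0.1616] phi -8.76 tilt [ 1.8e-03  2.0e-04 -1.0e+00] F [-0.   0.7 -1.6] M [ 0.06 -0.05 -0.  ] w 0.099
shift mm [-1.1 -0.2  1.6] turn [-0.03 -0.1  -0.26]
```

```bash
python3 - <<'E'
s=open('boards.py').read()
s=s.replace("s=env.sense();R=Ro.from_rotvec(s['tool_rot']);t=s['eef_pos']","""W=np.array(C['world_from_camera']);zt=float(sys.argv[2])
M=Ro.from_rotvec([-17.5,0,0],degrees=True).as_matrix()
R=Ro.from_matrix(np.diag([1.,-1,-1])); ct=np.array([0,-.0762,-.1416]);t=np.array([0,0,zt])
C['world_from_camera']=np.block([[R.as_matrix()@M,(t+R.apply(ct))[:,None]],[np.zeros((1,3)),1]])
def tool(px,z): return R.inv().apply(ray(C,px,zt+z)-t)*1e3
for rr in (20,110):
  g=np.diff(cv2.GaussianBlur(a[...,0].astype(float),(1,5),0)[rr,225:285]);print('strip',tool([[226+np.argmax(g[:30]),rr],[226+30+np.argmin(g[30:]),rr]],-.0025).round(1)[:,:2].tolist())
print('tab ends',tool([[253.5,357/1.5],[253.5,505/1.5]],.0335).round(1)[:,1])
""")
open('boards.py','w').write(s)
E
python3 boards.py w4 .160; sed -i 's/^        p=ray/        p=ray/' tray.py
```

```text
strip [[-4.3, -105.8], [4.8, -105.8]]
strip [[-4.2, -69.7], [4.8, -69.7]]
tab ends [-23.8  22.7]
-0.055 up -138.0 -122.5 -75.0 -35.0 -27.0 4.5 20.5 44.0 69.0 | down -116.5 -69.0 -21.0 5.5 27.0 91.0
-0.035 up -138.0 -122.5 -75.0 -35.5 -27.0 4.5 20.5 28.0 44.0 58.0 62.5 | down -116.5 -69.0 -21.0 5.5 27.0 48.5 59.0 64.0 76.0
0.02 up -138.0 -123.0 -110.0 -75.5 -68.0 -66.5 -35.5 -27.0 4.0 20.5 43.5 58.0 63.0 | down -117.0 -69.0 -39.0 -21.5 26.5 48.0 59.0 64.0 76.0
0.04 up -138.0 -123.0 -110.0 -75.5 -67.0 -35.5 -27.5 4.0 20.5 68.0 | down -117.0 -69.0 -38.0 -21.5 79.5 91.0
y -0.13 [(np.float64(-89.5), 23), (np.float64(-79.5), -45), (np.float64(-75.0), 75), (np.float64(-69.0), -76), (np.float64(-7.5), 65), (np.float64(8.0), -66), (np.float64(58.5), -7), (np.float64(70.5), 56), (np.float64(76.5), -95), (np.float64(81.0), 39), (np.float64(91.0), -24)]
y -0.075 [(np.float64(-89.5), 19), (np.float64(-79.5), -40), (np.float64(-75.0), 74), (np.float64(-69.0), -38), (np.float64(-7.5), 19), (np.float64(8.0), -30), (np.float64(70.5), 23), (np.float64(77.0), -79), (np.float64(81.0), 30), (np.float64(91.5), -19)]
y -0.03 [(np.float64(-89.5), 20), (np.float64(-79.0), -39), (np.float64(-74.5), 64), (np.float64(-68.5), -58), (np.float64(-63.0), 7), (np.float64(-7.5), 11), (np.float64(7.5), -11), (np.float64(71.0), 41), (np.float64(77.0), -86), (np.float64(81.5), 36), (np.float64(91.5), -22)]
y 0.01 [(np.float64(-89.0), 25), (np.float64(-79.0), -42), (np.float64(-74.5), 61), (np.float64(-68.5), -65), (np.float64(-61.5), 13), (np.float64(-7.5), 13), (np.float64(8.0), -15), (np.float64(62.5), -13), (np.float64(64.5), -13), (np.float64(71.0), 48), (np.float64(77.0), -74), (np.float64(81.5), 31), (np.float64(92.0), -21)]
```

>>> arm_command --pt "0 0.001 0.0002 0.01 0 0 -0.3" --pt "0 0 0 0.015 0 0 0" --pt "0 0 0 0.012 0 0 0" --pt "0 0 0 0.005 0 0 0" --pt "0 0 0 0 0 0 0"

```text
t: 10.2
eef_pos: [0.5307, -0.2182, 0.1189]
tool_rot: [-3.133, 0.229, -0.002]
wrist_force: [-0.1, -0.5, -0.8]
gripper_width: 0.094
```

>>> arm_command --pt "0 0 0 0.004 0 0 0" --pt "0 0 0 0.004 0 0 0" --pt "0 0 0 0.002 0 0 0" --pt "0 0 0 0 0 0 0"

```text
t: 10.6
eef_pos: [0.5313, -0.2184, 0.1099]
tool_rot: [3.133, -0.229, 0.005]
wrist_force: [0.3, 0.4, -1.2]
gripper_width: 0.099
```

```bash
python3 - <<'E'
from h import *
togo([.53,-.2176,.0865],-8.5)
import pickle
C=env.calibration('wrist');pickle.dump(C,open('w5.pkl','wb'))
a=save('wrist','w5',s=1.5)
togo([.53,-.2176,.0865],-8.5)
E
python3 boards.py w5 .108 | cut -c1-400
```

```text
t 10.6 pos [ 0.5313 -0.2184  0.1099] phi -8.37 tilt [ 3.2e-03 -4.0e-04 -1.0e+00] F [ 0.3  0.4 -1.2] M [ 0.02 -0.01  0.05] w 0.099
shift mm [-1.5 -0.6 23.4] turn [-0.   -0.18  0.13]
t 10.65 pos [ 0.5314 -0.2185  0.1101] phi -8.37 tilt [ 3.4e-03 -5.0e-04 -1.0e+00] F [ 0.3  0.1 -1.7] M [0.03 0.01 0.01] w 0.098
shift mm [-1.6 -0.7 23.6] turn [-0.   -0.2   0.13]
strip [[-5.1, -105.8], [4.8, -105.8]]
strip [[-4.2, -69.7], [4.8, -69.7]]
tab ends [-23.8  22.7]
-0.055 up -124.5 -123.0 -116.5 -76.0 -38.5 -28.5 -1.0 18.5 37.0 | down -124.0 -117.0 -70.0 -37.5 -22.5 24.5 51.0 56.5 143.5
-0.035 up -124.5 -123.0 -116.5 -76.0 -38.5 -28.5 -1.0 18.5 33.0 37.0 | down -124.0 -117.0 -70.0 -37.5 -22.5 21.5 24.5 34.0 143.5
0.02 up -124.5 -123.0 -75.5 -68.0 -38.0 -28.5 -0.5 19.0 33.0 | down -124.0 -117.0 -69.5 -40.5 -22.5 21.5 24.5 34.0 45.5 143.5
0.04 up -124.5 -123.0 -116.0 -108.5 -75.5 -38.0 -28.5 -0.5 19.0 | down -124.0 -117.0 -69.5 -41.5 -22.0 24.5 50.5 56.5 143.5
y -0.13 []
y -0.075 [(np.float64(-91.0), 19), (np.float64(-81.0), -42), (np.float64(-76.5), 90), (np.float64(-70.5), -24), (np.float64(-8.0), -63), (np.float64(6.0), -19), (np.float64(67.5), 29), (np.float64(73.5), -92), (np.float64(78.0), 42), (np.float64(88.0), -23)]
y -0.03 [(np.float64(-91.5), 27), (np.float64(-81.5), -44), (np.float64(-76.5), 81), (np.float64(-70.5), -59), (np.float64(-8.0), -47), (np.float64(6.0), -7), (np.float64(62.5), -7), (np.float64(67.0), 45), (np.float64(73.0), -95), (np.float64(78.0), 40), (np.float64(88.0), -29)]
y 0.01 [(np.float64(-91.5), 27), (np.float64(-81.5), -47), (np.float64(-76.5), 65), (np.float64(-70.5), -62), (np.float64(-66.0), 11), (np.float64(-64.0), 11), (np.float64(-7.0), -29), (np.float64(7.5), 40), (np.float64(60.0), -13), (np.float64(62.0), -14), (np.float64(67.0), 64), (np.float64(73.0), -93), (np.float64(77.5), 38), (np.float64(87.5), -26)]
```

View pics/w5.png

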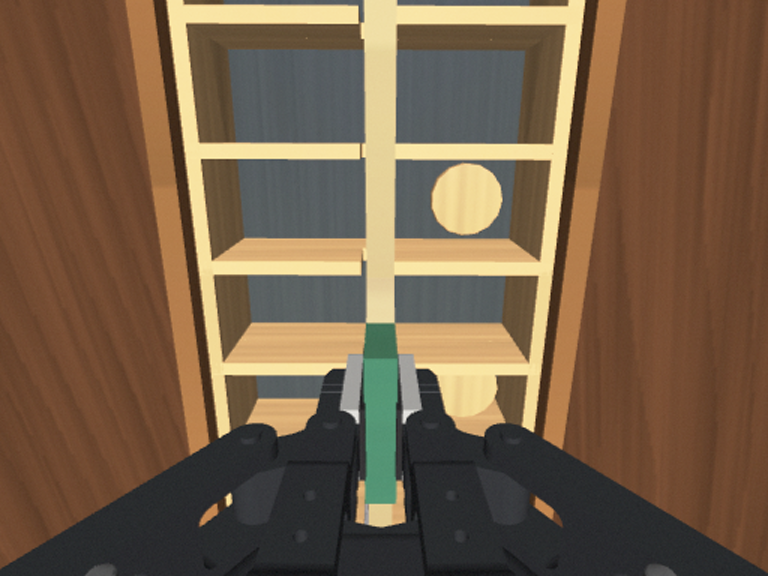

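The hover view shows the notch gaps to the left of the strip, at cols 361–365, so the tool sits about 2 mm too far in +x. The pose reading agrees with that. The tool drifts 1–2 mm from its command, so I'll steer on the measured pose toward (0.5295, -0.2182), -8.55°.

>>> arm_command --pt "0 -0.0018 -0.0003 0 0 -0.2 0.2" --pt "0 0 0 0 0 0 0" --pt "0 0 0 0 0 0 0"

```text
t: 10.95
eef_pos: [0.5297, -0.218, 0.1103]
tool_rot: [3.133, -0.235, 0.0]
wrist_force: [0.7, 0.6, -1.2]
gripper_width: 0.092
```

```bash
python3 - <<'E'
from h import *
togo([.5295,-.2182,.0865],-8.55)
import pickle
C=env.calibration('wrist');pickle.dump(C,open('w6.pkl','wb'))
a=save('wrist','w6',s=1.5)
togo([.5295,-.2182,.0865],-8.55)
E
python3 boards.py w6 .110 | cut -c1-400
```

```text
t 10.95 pos [ 0.5297 -0.218   0.1103] phi -8.57 tilt [ 2.e-04 -1.e-04 -1.e+00] F [ 0.7  0.6 -1.2] M [-0.05  0.04 -0.04] w 0.092
shift mm [-0.2  0.3 23.8] turn [ 0.   -0.01 -0.02]
t 11.0 pos [ 0.5297 -0.218   0.1102] phi -8.57 tilt [ 2.e-04 -2.e-04 -1.e+00] F [ 1.   0.4 -1.7] M [-0.   -0.01  0.04] w 0.096
shift mm [-0.2  0.2 23.7] turn [ 0.01 -0.01 -0.02]
strip [[-4.3, -105.8], [4.8, -105.8]]
strip [[-4.2, -69.7], [4.8, -69.7]]
tab ends [-23.8  22.7]
-0.055 up -125.0 -123.0 -75.5 -68.5 -38.0 -27.5 0.0 20.0 38.0 | down -124.5 -117.0 -69.5 -21.5 1.5 25.5 39.0 52.0 58.0 145.5
-0.035 up -125.0 -123.0 -75.5 -68.5 -38.0 -27.5 0.0 20.0 34.0 38.0 | down -124.5 -117.0 -69.5 -21.5 23.0 25.5 35.0 145.5
0.02 up -125.0 -123.0 -75.5 -68.5 -67.0 -38.0 -27.5 0.0 20.0 34.0 | down -124.5 -117.0 -69.5 -40.0 -21.5 22.5 25.5 35.0 46.5 145.5
0.04 up -125.0 -123.5 -108.5 -75.5 -68.5 -38.0 -27.5 0.0 20.0 | down -124.5 -117.0 -69.5 -42.0 -40.0 -21.5 52.0 58.0 145.5
y -0.13 []
y -0.075 [(np.float64(-90.5), 22), (np.float64(-80.5), -44), (np.float64(-75.5), 88), (np.float64(-69.5), -30), (np.float64(-7.0), -22), (np.float64(-5.5), 60), (np.float64(6.0), -30), (np.float64(69.5), 29), (np.float64(75.5), -113), (np.float64(80.0), 36), (np.float64(90.5), -23)]
y -0.03 [(np.float64(-90.5), 27), (np.float64(-80.5), -40), (np.float64(-75.5), 82), (np.float64(-69.5), -67), (np.float64(-65.0), 7), (np.float64(-5.5), 33), (np.float64(6.0), -20), (np.float64(64.5), -7), (np.float64(69.5), 57), (np.float64(75.5), -107), (np.float64(80.5), 36), (np.float64(90.5), -27)]
y 0.01 [(np.float64(-90.5), 24), (np.float64(-80.0), -40), (np.float64(-75.5), 74), (np.float64(-69.5), -75), (np.float64(-62.0), 12), (np.float64(-7.0), -47), (np.float64(7.5), 38), (np.float64(61.5), -14), (np.float64(63.5), -10), (np.float64(69.5), 64), (np.float64(75.5), -93), (np.float64(80.5), 36), (np.float64(90.5), -25)]
```

The alignment is now good: yaw is 0, x is off by about 0.3 mm, and y by about 0.2 mm. I'll lower it into the notches and then feel for the slots.

>>> arm_command --pt "0 -0.0002 0.0001 0.005 0 0 0" --pt "0 0 0 0.005 0 0 0" --pt "0 0 0 0.005 0 0 0" --pt "0 0 0 0.004 0 0 0" --pt "0 0 0 0 0 0 0"

```text
t: 11.5
eef_pos: [0.5289, -0.2178, 0.0902]
tool_rot: [-3.132, 0.235, 0.002]
wrist_force: [-0.2, 0.4, -1.2]
gripper_width: 0.094
```

```bash
python3 - <<'E'
from h import *
togo([.5295,-.2182,.0865],-8.55)
E
```

```text
t 11.5 pos [ 0.5289 -0.2178  0.0902] phi -8.57 tilt [-1.4e-03  6.0e-04 -1.0e+00] F [-0.2  0.4 -1.2] M [0.03 0.02 0.  ] w 0.094
shift mm [0.6 0.3 3.7] turn [-0.02  0.09 -0.02]
```

>>> arm_command --pt "0 0.0005 0.0003 0.002 0 0.1 0" --pt "0 0 0 0.001 0 0 0" --pt "0 0 0 0 0 0 0"

```text
t: 11.8
eef_pos: [0.5299, -0.2184, 0.0881]
tool_rot: [3.133, -0.235, 0.003]
wrist_force: [-0.2, -0.4, -1.6]
gripper_width: 0.094
```

>>> arm_command --pt "0 0 0 0.001 0 0 0" --pt "0 0 0 0 0 0 0"

```text
t: 12.0
eef_pos: [0.5299, -0.2184, 0.0871]
tool_rot: [3.133, -0.235, 0.003]
wrist_force: [-0.4, -0.2, -0.8]
gripper_width: 0.096
```

>>> arm_command --pt "0 0 0 0.001 0 0 0" --pt "0 0 0 0 0 0 0"

```text
t: 12.2
eef_pos: [0.5299, -0.2184, 0.0861]
tool_rot: [3.133, -0.235, 0.003]
wrist_force: [0.9, 0.5, -2.0]
gripper_width: 0.096
```

```bash
python3 - <<'E'
from h import *
togo([.5295,-.2182,.0865],-8.55)
E
```

```text
t 12.2 pos [ 0.5299 -0.2184  0.0861] phi -8.57 tilt [ 1.6e-03 -2.0e-04 -1.0e+00] F [ 0.9  0.5 -2. ] M [-0.03  0.03  0.04] w 0.096
shift mm [-0.4 -0.1 -0.4] turn [-0.   -0.1  -0.02]
```

>>> arm_command --pt "0 0 0 0.001 0 0 0" --pt "0 0 0 0 0 0 0"

```text
t: 12.4
eef_pos: [0.5299, -0.2183, 0.085]
tool_rot: [3.133, -0.235, 0.002]
wrist_force: [-0.6, 0.1, -1.5]
gripper_width: 0.095
```

>>> arm_command --pt "0 0 0 0.001 0 0 0" --pt "0 0 0 0 0 0 0"

```text
t: 12.6
eef_pos: [0.5298, -0.2183, 0.084]
tool_rot: [3.133, -0.235, 0.002]
wrist_force: [-0.7, -0.1, -1.8]
gripper_width: 0.093
```

>>> arm_command --pt "0 0 0 0.001 0 0 0" --pt "0 0 0 0.001 0 0 0" --pt "0 0 0 0 0 0 0"

```text
t: 12.9
eef_pos: [0.5298, -0.2183, 0.0819]
tool_rot: [3.133, -0.235, 0.002]
wrist_force: [0.1, 0.8, -0.5]
gripper_width: 0.099
```

>>> arm_command --pt "0 0 0 0.001 0 0 0" --pt "0 0 0 0.001 0 0 0" --pt "0 0 0 0 0 0 0"

```text
t: 13.2
eef_pos: [0.5298, -0.2183, 0.0799]
tool_rot: [3.133, -0.235, 0.002]
wrist_force: [0.1, -0.2, -1.6]
gripper_width: 0.096
```

```bash
python3 - <<'E'
from h import *
togo([.5295,-.2182,.0625],-8.55)
E
```

```text
t 13.2 pos [ 0.5298 -0.2183  0.0799] phi -8.57 tilt [ 1.4e-03 -2.0e-04 -1.0e+00] F [ 0.1 -0.2 -1.6] M [-0.02 -0.05 -0.07] w 0.096
shift mm [-0.3 -0.1 17.4] turn [-0.   -0.08 -0.02]
```

The underside is now about 6.5 mm below the notch floor with no contact force, so all the slots are over the boards. Next I'll press on through the clips.

>>> arm_command --pt "0 -0.0002 0 0.001 0 0 0" --pt "0 0 0 0.001 0 0 0" --pt "0 0 0 0.001 0 0 0" --pt "0 0 0 0 0 0 0"

```text
t: 13.6
eef_pos: [0.5296, -0.2183, 0.0771]
tool_rot: [3.133, -0.235, 0.002]
wrist_force: [-0.9, 1.3, 0.5]
gripper_width: 0.096
```

>>> arm_command --pt "0 0 0 0.001 0 0 0" --pt "0 0 0 0.001 0 0 0" --pt "0 0 0 0 0 0 0"

```text
t: 13.9
eef_pos: [0.53, -0.2184, 0.0756]
tool_rot: [3.133, -0.235, 0.004]
wrist_force: [-1.3, 1.8, 5.5]
gripper_width: 0.096
```

>>> arm_command --pt "0 0 0 0.001 0 0 0" --pt "0 0 0 0.001 0 0 0" --pt "0 0 0 0 0 0 0"

```text
t: 14.2
eef_pos: [0.53, -0.2184, 0.0736]
tool_rot: [3.133, -0.235, 0.004]
wrist_force: [-0.5, 1.1, 4.5]
gripper_width: 0.094
```

```bash
python3 - <<'E'
from h import *
togo([.5295,-.2182,.0625],-8.55)
E
```

```text
t 14.2 pos [ 0.53   -0.2184  0.0736] phi -8.57 tilt [ 2.4e-03 -5.0e-04 -1.0e+00] F [-0.5  1.1  4.5] M [0.21 0.21 0.07] w 0.094
shift mm [-0.6 -0.1 11.1] turn [ 0.01 -0.14 -0.02]
```

>>> arm_command --pt "0 -0.0003 0 0.001 0 -0.1 0" --pt "0 0 0 0.001 0 0 0" --pt "0 0 0 0.001 0 0 0" --pt "0 0 0 0 0 0 0"

```text
t: 14.6
eef_pos: [0.5299, -0.2184, 0.0705]
tool_rot: [3.133, -0.235, 0.001]
wrist_force: [-0.1, 1.2, 3.8]
gripper_width: 0.099
```

>>> arm_command --pt "0 0 0 0.001 0 0 0" --pt "0 0 0 0.001 0 0 0" --pt "0 0 0 0.001 0 0 0" --pt "0 0 0 0 0 0 0"

```text
t: 15.0
eef_pos: [0.5298, -0.2184, 0.0673]
tool_rot: [3.133, -0.235, 0.001]
wrist_force: [0.5, 0.9, 3.8]
gripper_width: 0.099
```

>>> arm_command --pt "0 0 0 0.001 0 0 0" --pt "0 0 0 0.001 0 0 0" --pt "0 0 0 0 0 0 0"

```text
t: 15.3
eef_pos: [0.5297, -0.2184, 0.0653]
tool_rot: [3.133, -0.235, 0.001]
wrist_force: [-0.8, 2.2, 4.0]
gripper_width: 0.092
```

>>> arm_command --pt "0 0 0 0.001 0 0 0" --pt "0 0 0 0 0 0 0"

```text
t: 15.5
eef_pos: [0.5297, -0.2184, 0.0642]
tool_rot: [3.133, -0.235, 0.001]
wrist_force: [-0.4, 1.5, 4.3]
gripper_width: 0.096
```

>>> arm_command --pt "0 0 0 0.001 0 0 0" --pt "0 0 0 0 0 0 0"

```text
t: 15.7
eef_pos: [0.5297, -0.2184, 0.0632]
tool_rot: [3.133, -0.235, 0.001]
wrist_force: [0.0, 2.3, 3.5]
gripper_width: 0.095
```

>>> arm_command --pt "0 0 0 0.0005 0 0 0" --pt "0 0 0 0 0 0 0"

```text
t: 15.9
eef_pos: [0.5297, -0.2184, 0.0627]
tool_rot: [3.133, -0.235, 0.001]
wrist_force: [-0.2, 1.8, 4.9]
gripper_width: 0.097
```

>>> arm_command --pt "0 0 0 0.0005 0 0 0" --pt "0 0 0 0 0 0 0"

```text
t: 16.1
eef_pos: [0.5297, -0.2184, 0.0625]
tool_rot: [3.133, -0.235, 0.001]
wrist_force: [-0.8, 1.6, 6.3]
gripper_width: 0.097
```

>>> arm_command --pt "0 0 0 0.0005 0 0 0" --pt "0 0 0 0 0 0 0"

```text
t: 16.3
eef_pos: [0.5298, -0.2184, 0.0624]
tool_rot: [3.133, -0.235, 0.001]
wrist_force: [-1.4, 2.8, 12.6]
gripper_width: 0.096
```

>>> arm_command --pt "0 0 0 0.0005 0 0 0" --pt "0 0 0 0 0 0 0"

```text
t: 16.5
eef_pos: [0.5298, -0.2184, 0.0624]
tool_rot: [3.133, -0.235, 0.001]
wrist_force: [-3.3, 2.7, 16.9]
gripper_width: 0.096
```

It has stopped dead at the expected height: TCP 62.4 mm, which puts the underside at about 10 mm, with the force rising. I'll relax the press and let go.

>>> arm_command --pt "0 0 0 0.0004 0 0 0" --pt "0 0 0 0 0 0 0"

```text
t: 16.7
eef_pos: [0.5299, -0.2184, 0.0624]
tool_rot: [3.133, -0.235, 0.001]
wrist_force: [-4.1, 3.9, 20.6]
gripper_width: 0.098
```

>>> arm_command --pt "0 0 0 -0.0015 0 0 0" --pt "0.3 0 0 0 0 0 0" --pt "0.3 0 0 0 0 0 0" --pt "0.3 0 0 0 0 0 0" --pt "0.3 0 0 0 0 0 0"

```text
t: 17.2
eef_pos: [0.5293, -0.2183, 0.0619]
tool_rot: [-3.133, 0.235, 0.001]
wrist_force: [-0.2, -0.1, -0.1]
gripper_width: 0.298
```

>>> arm_command --pt "0.5 0 0 0 0 0 0" --pt "0.5 0 0 0 0 0 0" --pt "0.5 0 0 0 0 0 0"

```text
t: 17.5
eef_pos: [0.5294, -0.2183, 0.0622]
tool_rot: [-3.133, 0.235, 0.0]
wrist_force: [-0.4, -0.4, 0.7]
gripper_width: 0.502
```

```bash
python3 - <<'E'
from h import *
togo([.5295,-.2182,.0625],-8.55)
E
```

```text
t 17.5 pos [ 0.5294 -0.2183  0.0622] phi -8.57 tilt [-0.  0. -1.] F [-0.4 -0.4  0.7] M [-0.01  0.01 -0.01] w 0.502
shift mm [ 0.1 -0.1 -0.3] turn [-0.    0.   -0.02]
```

Now I'll retreat straight up, back off, and check.

>>> arm_command --pt "0.5 0 0 -0.02 0 0 0" --pt "0.5 0 0 -0.04 0 0 0" --pt "0.5 0 0 -0.05 0 0 0" --pt "0.5 0 0 -0.05 0 0 0" --pt "0.5 0 0 -0.05 0 0 0"

```text
t: 18.0
eef_pos: [0.529, -0.2181, 0.2742]
tool_rot: [-3.133, 0.235, 0.0]
wrist_force: [0.2, 0.0, 0.2]
gripper_width: 0.501
```

>>> arm_command --pt "0.5 0 -0.03 -0.04 0 0 0" --pt "0.5 0 -0.03 -0.04 0 0 0" --pt "0.5 0 -0.02 0 0 0 0" --pt "0.5 0 0 0 0 0 0"

```text
t: 18.4
eef_pos: [0.542, -0.1374, 0.3539]
tool_rot: [3.133, -0.231, 0.005]
wrist_force: [0.2, 0.1, -0.3]
gripper_width: 0.497
```

```bash
python3 - <<'E'
from h import *
w=save('wrist','w7'); s=save('scene','s7')
o=np.hstack([cv2.resize(w,(400,300)),cv2.resize(s[100:330,110:400],(378,300))])
o=cv2.resize(w[20:320,140:380],(480,600)); p=cv2.resize(s[170:320,110:290],(320,267)); q=cv2.resize(s[110:220,240:385],(320,243))
z=np.zeros((600,800,3),np.uint8);z[:,:480]=o;z[:267,480:]=p;z[300:543,480:]=q
cv2.imwrite('pics/fin.png',z[...,::-1])
togo([.53,-.15,.35],-8.5)
E
```

```text
t 18.5 pos [ 0.541  -0.139   0.3519] phi -8.51 tilt [-7.e-04 -2.e-04 -1.e+00] F [ 0.2 -1.  -0.4] M [-0.04 -0.02 -0.02] w 0.5
shift mm [-9.2 12.5  1.9] turn [ 0.02  0.04 -0.01]
```

View pics/fin.png

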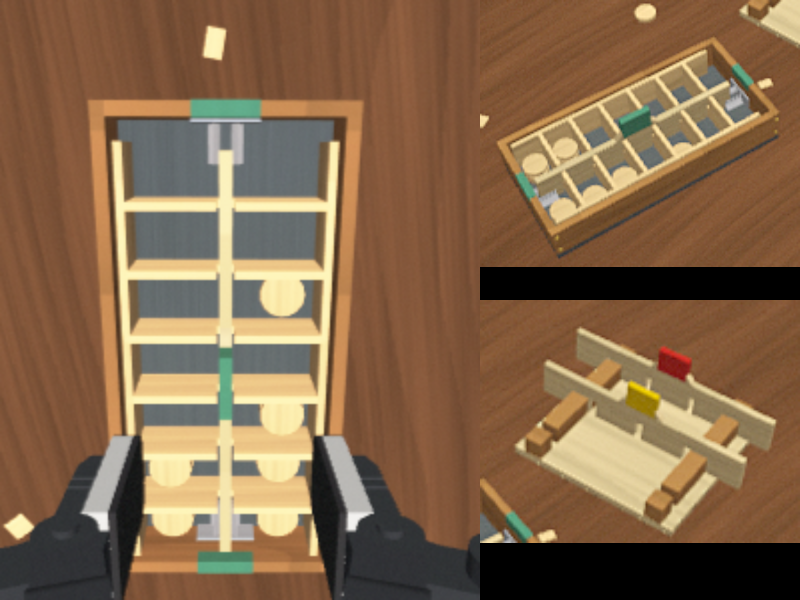

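The divider sits across the middle of the tray, flush with the board tops and between the clip leaves at both ends. Red and yellow are still in the stand, and the arm is clear.

```bash
python3 -c "
from cell import env
print(env.finish_job())"
```

```text
the job is handed in; nothing more can be done
None
```

The green-tabbed divider is seated across the middle of the tray with all six slots over the lane boards, and I handed the job in at about 18.5 s of the 67 s allowed.

- **Fitting:** I lined it up with the wrist camera and lowered it in 0.5–1 mm steps. The slots went over the boards with no noticeable contact force, and the clips took about 5–7 N. It stopped dead on the floor with the tool at 62.4 mm, which puts the divider's underside at about 10 mm, the height of the tray's inner floor. The peak press was about 21 N, well under the 40 N limit.
- **Last checks:** After release, the wrist and scene pictures show it level with the board tops and in its clips at both ends. The red and yellow dividers are still in the stand, and the wrist force is about zero with the arm clear.
- **Disagreements:** The measured tool position wandered 1–2 mm from the commanded one. The first hover correction therefore overshot by about 2 mm in x, and I fixed it from the measured pose and a new picture before lowering.

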